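# Try the latch of the returned bulb case

## Task

A customer has brought the orange-lidded bulb case back to the parts counter because its latch was sticking. Try it out: press its yellow thumb button so that the lid pops fully open on its own, take the hand away so that it stands open, then push the lid down until it snaps shut and stays shut. Leave the blue-lidded case shut.

Things in the scene. Friction and masses are not known exactly. Their poses are not given: they have to be found in the camera images.
- orange_case: The bulb case to try: black box, orange lid, fixed to the desk. 120 mm deep (x), 150 wide (y), 68 high to the shut lid's flat top. Origin: centre of the box's underside; z up, x from the button towards the hinge. Hinge line along y at x = +56 mm, 60 mm up. The lid reaches to x = -62 mm shut; open (43 degrees) its front edge is about 148 mm up at x = -24 mm. Near it is a like case with a blue lid.
- orange_button (a point): Centre of the top of the orange case's thumb button: a level yellow paddle, 40 (x) by 44 mm (y), jutting from the case's front at x = -84 mm, 36 mm up (32 below the lid's top), its back edge 2 mm in front of the lid's edge. Pressed down, it tips about the front wall: its centre sinks 11 mm under 0.5 N rising to 2 N to a firm stop; the catch lets go at 7 to 9 mm; it springs back when let go.
- orange_push (a point): Point on the orange lid's outer (top) face, on its middle line 72 mm in front of the hinge, moving with the lid: 68 mm up and above case x = -16 mm when shut. Pushing straight down on the open lid above case x = -16 mm (face there about 140 mm up) shuts it: 1 to 3 N at first, 4 to 10 N near the end as a tongue clicks under the catch (button free), then a firm stop 1 mm below level.
- orange_lid (a joint): Opening angle of the orange lid, rad: 0 shut and caught, 0.75 fully open. When not caught, a spring swings it to 0.75 within half a second and holds it there.
- blue_lid (a joint): Opening angle, rad, of the lid of the other case, alike but with a blue lid: 0 shut (as it starts and must stay), 0.75 fully open.

How it is judged (in metres and radians):
On the way:
1. the orange lid stands fully open with the robot touching nothing of that case (value of joint orange_lid above 0.65 rad and contact force between each of the fingers, the arm and orange_case below 0.3 N), for 0.2 s.
At the end, for the whole second after the job is handed in: The orange lid, after having stood fully open (more than 0.65 rad), is shut and stays shut by itself (less than 0.05 rad); the blue lid is shut (less than 0.05 rad) (value of joint each of orange_lid, blue_lid below 0.05 rad); the robot touches nothing.
It fails at once if the blue case is opened (value of joint blue_lid above 0.15 rad).
It also fails if it takes over 38 s, if anything falls off the work surface, if the arm or the gripper's body presses on something with over 40 N, if the wrist force passes 120 N, or if a joint passes its speed limit or range.

## Robot

A 6-joint arm with a two-finger parallel gripper is mounted at the origin on the work surface. World frame = base frame: x ahead of the robot, y to its left, z up, the work surface at z = 0. Lengths are in mm, angles in rad, forces in N, time in s.
With the tool pointing down it reaches from about 275 to 750 mm from the base axis. Payload 10.2 kg.
Tool frame: the origin (TCP) lies between the finger pads; the fingertips stand 17 mm ahead of it and the grasp point (between the pads) lies 2 mm behind it (tips_ahead is the distance from the TCP to the fingertips, in mm); z points along the fingers, y is the line along which they close (so a half turn about z gives the same grasp; the last joint's range is limited). The gripper opens to 85 mm and grips with 20 to 120 N. Pads are 22 mm wide; open, the fingers measure 114 mm over their backs; the gripper's body (76 mm by 85 mm) begins 54 mm behind the grasp point. The pads swing forward as they close: fully open they stand 13 mm farther back than shut.
Start: joints at [-1.424, 0.313, 1.498, -0, 1.331, -0.223], TCP at [189.738, -489.521, 248.294] pointing down, gripper open.
Joint ranges: [-2.94, 2.94], [-0.97, 2.17], [0.19, 2.56], [-1.23, 4.37], [0.02, 3.11], [-2.88, 2.88]. Speed limits (rad/s): [2.39, 2.39, 3.01, 3.14, 3.14, 3.14].

## Interface

Orientations are given as a unit quaternion [w, x, y, z].
In Python, from rig import sense, capture, finish_job, boxes_of, tips_ahead gives the robot as it stands.
- The arm moves only by the tool drive_tool, never from a script. Its argument "commands" is text: rows parted by semicolons, each of 7 numbers parted by spaces: the shift along the world's x, y, z in units of 0.1 m (1.0 is 0.1 m), then the turn, a rotation vector about the world's x, y, z in units of pi/4 rad (1.0 is pi/4 rad), then the opening in per cent of the stroke, from 0 (shut) to 100 (fully open). A call has 1 to 20 rows; each row shifts and turns the commanded pose from where the row before left it; what a row does not reach is not made up. A row lasts 1/12 s, in which the tool goes at most 41.7 mm and 7.16 degrees, less where a joint would pass 70% of its speed; a pose out of reach is approached as far as the arm can. A call with a number of a shift or a turn outside -1 to 1 is refused whole. A call with a gripper value outside its range is refused whole. The fingers move at their own pace and stop on an object; "force" is the grip in N (left out, the last holds). Time passes only in rows, so rows that do not move let the fingers close. It gives the time, the measured TCP pose, the force, the opening and the grip force at its end, in the units of the state.
- sense(): the state, without advancing time (a new reading comes with each control period).
- capture(name): name is "side" or "top" or "wrist"; returns a dict with "pixels" (480x640x3 uint8, blue, green, red), "fov_y" (degrees; the focal length in pixels is half the picture's height over the tangent of half this angle, whatever the lens; pixels are square), "cx", "cy" (the principal point, pixels), "k1" (the pictures are not rectified: a ray, as slopes to the right and down, at radius r is drawn at 1 + k1 r^2 times it, then the intrinsics apply), "position" and "attitude" of the camera in the world; the wrist camera has in their place "tool_from_camera" (4x4, takes a point from camera to tool coordinates, whose origin is the TCP and whose axes are the flange's). Camera axes: x right, y down, z forward; pixel columns grow to the right and rows downward; lengths in mm; the calibration is good to about 2 mm. A picture is of the moment at which its call begins: read the wrist's pose just before it. There is no depth.
- finish_job(): hands the job in; it is judged then, once.
Trained networks look in a picture, given as the dict that the camera call returned (one of the last four; its "shot" number tells which), for a name from the list of things; names that differ only in an ending like _2 or _b are one class to them, and where a whole thing is asked for, a point or a joint stands for the part that bears it (a point fixed in the world has none). Each returns a list of dicts, best first, with "confidence" (0 to 1); they miss things now and then, are a little off and sometimes report something else, mostly with a low value. They report only what shows in the picture. A call takes as long as a camera call.
- boxes_of(picture, name): "position" ([column, row] in pixels, amid what is visible of it).
The state is a dict: "time_s": time; "joints": joint angles; "dq": joint speeds; "tau": joint torques, N m; "eef_pos": TCP position; "ee_rot": TCP orientation; "force": force on the tool from outside, world axes, zero at the start; "wrist_torque": the same for the moment, N m; "grip_width": opening from 0.0 (shut) to 1.0 (fully open); "grip_force": force on a finger pad.
Only numpy, scipy, OpenCV 4.12 (cv2) and the standard library are available. Lean on these libraries where they do the work, as an engineer would, in place of code of your own. Each camera call takes 0.05 s, during which the arm holds its last target. There are 200 camera calls.

## Working session

There is one attempt and no reset: what is moved stays moved. The work goes in short steps, Python scripts to look and compute and a tool call to move; the robot and the scene stay as the last step left them, time stands still between calls to the robot, and variables do not carry over. Pictures are saved under pics/ and viewed, at most 10 in all, crops included, and the job is handed in when it is done.

Besides the shell and the picture viewer there is one more tool, called after "Request:" as name(argument=value, ...) on one line, values as JSON. drive_tool: Moves the arm, as the interface text tells. Shifts and turns lie within -1 to 1; 1 stands for 0.1 m of shift or pi/4 rad of turn. Its arguments: {"type":"object","properties":{"commands":{"type":"string"},"force":{"type":"number"}},"required":["commands"]}

```bash
mkdir -p pics
cat > h.py <<'E'
import numpy as np, cv2
from rig import *
from scipy.spatial.transform import Rotation as R
def cam(p):
    f=240/np.tan(np.radians(p['fov_y'])/2)
    if 'position' in p:
        a=np.array(p['attitude']); Rm=a if a.shape==(3,3) else R.from_quat(a,scalar_first=True).as_matrix()
        return f,Rm,np.array(p['position'])
    s=p['state']; T=np.array(p['tool_from_camera']); Rt=R.from_quat(s['ee_rot'],scalar_first=True).as_matrix()
    return f,Rt@T[:3,:3],Rt@T[:3,3]+np.array(s['eef_pos'])
def ray(p,uv):
    f,Rm,o=cam(p); d=np.array([(uv[0]-p['cx'])/f,(uv[1]-p['cy'])/f]); s=d.copy()
    for _ in range(20): s=d/(1+p['k1']*(s@s))
    return o,Rm@np.r_[s,1]
def onz(p,uv,z):
    o,d=ray(p,uv); return o+d*(z-o[2])/d[2]
def proj(p,X):
    f,Rm,o=cam(p); c=(np.atleast_2d(X)-o)@Rm; s=c[:,:2]/c[:,2:]; s=s*(1+p['k1']*(s**2).sum(1,keepdims=True))
    return s*f+[p['cx'],p['cy']]
def shot(n):
    s=sense(); p=capture(n); p['state']=s; return p
E
python3 - <<'E'
from h import *
ps=[shot(n) for n in('top','side')]
for n,p in zip(('top','side'),ps):
    cv2.imwrite(f'pics/{n}.png',p['pixels']); print(n,p['fov_y'],p['k1'],p['position'],p['attitude'])
    for t,z in(('orange_case',68),('orange_button',36),('orange_lid',68),('blue_lid',68)):
        for b in boxes_of(p,t)[:2]: print(t,b['confidence'],np.round(b['position']),onz(p,b['position'],z).round())
E
```

```text
top 52.25704882158497 -0.07736512327954832 [410.41764645  -1.29806    761.78792815] [ 0.07391931 -0.67237465  0.73222896 -0.0793033 ]
orange_case 0.82 [191. 275.] [525. 169.  68.]
orange_button 0.97 [205. 320.] [461. 158.  36.]
orange_lid 0.82 [178. 265.] [541. 186.  68.]
blue_lid 0.91 [415. 244.] [ 542. -158.   68.]
blue_lid 0.56 [190. 269.] [533. 169.  68.]
side 48.13896347817788 -0.12158055590169889 [349.57580376 474.31861181 627.65330288] [ 0.06982137 -0.19013944  0.90973535 -0.36242732]
orange_case 0.65 [287. 372.] [521. 202.  68.]
orange_button 0.87 [349. 374.] [460. 158.  36.]
orange_lid 0.97 [282. 360.] [534. 190.  68.]
blue_lid 0.79 [375. 189.] [ 540. -146.   68.]
```

View pics/top.png

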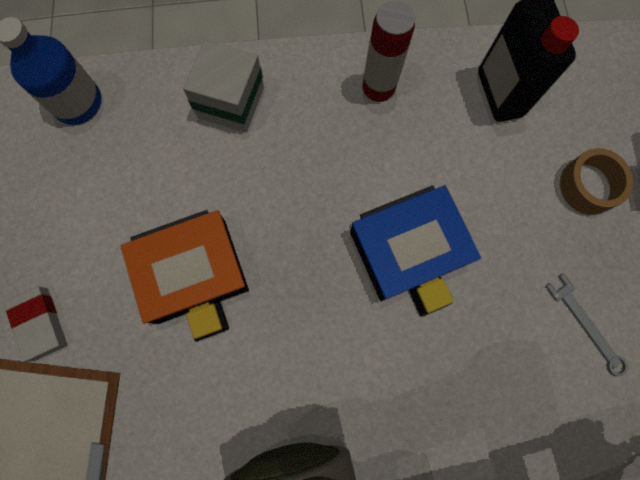

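View pics/side.png

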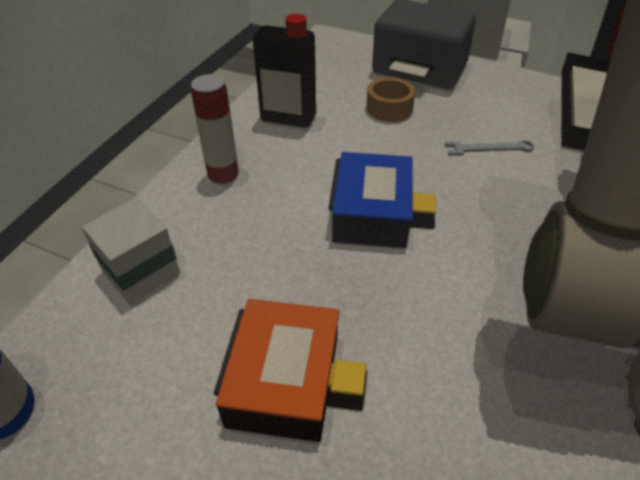

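Top view: the orange lid has corners near (121,245), (219,211), (246,288) and (147,322), and its yellow button is at (205,321). The blue case is at (415,244). Side view: the orange lid is around (282,360) with the button at (349,377). I'll fit the case pose from both views.

Run:
```python
from h import *
from scipy.optimize import least_squares
obs=[]
for n in('top','side'):
    p=shot(n); hsv=cv2.cvtColor(p['pixels'],cv2.COLOR_BGR2HSV); 
    for nm,lo,hi in(('lid',(5,150,90),(15,255,255)),('but',(20,140,90),(32,255,255))):
        m=cv2.inRange(hsv,lo,hi); k,l,st,c=cv2.connectedComponentsWithStats(m)
        # pick largest for lid; for button nearest orange lid
        if nm=='lid': i=1+st[1:,4].argmax(); lc=c[i]
        else:
            i=min([j for j in range(1,k) if st[j,4]>150],key=lambda j:np.hypot(*(c[j]-lc)))
        cs,_=cv2.findContours((l==i).astype(np.uint8),0,1); h=cv2.convexHull(cs[0] if len(cs)==1 else max(cs,key=len))
        q=cv2.approxPolyN(h,4).reshape(-1,2).astype(float)
        print(n,nm,st[i],c[i].round(1),q.tolist())
        if nm=='lid': obs.append((p,q))
        obs[-1]=obs[-1]+(c[i],) if nm=='but' else obs[-1]
def w(v,P): 
    c,s=np.cos(v[2]),np.sin(v[2]); P=np.atleast_2d(P); return np.c_[v[0]+c*P[:,0]-s*P[:,1],v[1]+s*P[:,0]+c*P[:,1],P[:,2]]
def res(v):
    r=[]
    for p,q,b in obs:
        C=proj(p,w(v,[[-62,75,68],[-62,-75,68],[58,-75,68],[58,75,68]]))
        use=C[:4]
        r+=[ (q[np.hypot(*(q-c).T).argmin()]-c) for c in use]+[b-proj(p,w(v,[-84,0,36]))[0]]
    return np.ravel(r)
s=least_squares(res,[525,175,-.3 if 0 else .25],loss='soft_l1')
print(s.x,s.cost); print(res(s.x).reshape(-1,2).round(1).tolist())
v=s.x; print('button',w(v,[-84,0,36]),'push',w(v,[-16,0,68]), 'yaw deg',np.degrees(v[2]))
for p,q,b in obs: print('btn alone',onz(p,b,36))
st=sense(); print(R.from_quat(st['ee_rot'],scalar_first=True).as_matrix().round(3),tips_ahead,st['force'])
```

```text
top lid [ 121  211  123  112 6625] [180.9 264.8] [[244.0, 286.0], [142.0, 323.0], [120.0, 245.0], [218.0, 209.0]]
top but [186 303  36  35 817] [203.1 320. ] [[221.0, 328.0], [194.0, 338.0], [185.0, 311.0], [212.0, 301.0]]
side lid [ 217  300  122  120 8602] [278.3 361.1] [[340.0, 309.0], [321.0, 420.0], [214.0, 405.0], [247.0, 299.0]]
side but [ 329  360   37   35 1074] [347.5 376.9] [[366.0, 363.0], [363.0, 395.0], [327.0, 390.0], [332.0, 359.0]]
[5.41437778e+02 1.83771370e+02 2.71021088e-01] 7.511781238512223
[[-0.8, -0.0], [1.5, -0.6], [1.3, -1.6], [-0.2, -0.2], [0.6, -0.7], [0.9, 1.4], [2.0, -1.0], [0.1, 0.0], [-1.1, 1.5], [0.2, 0.8]]
button [[460.5039427 161.2832767  36.       ]] push [[526.02180927 179.48792338  68.        ]] yaw deg 15.528364494977476
btn alone [461.52083147 160.40804814  36.        ]
btn alone [459.83237851 162.26182284  36.        ]
[[ 0.932  0.361 -0.   ]
 [ 0.361 -0.932  0.   ]
 [-0.    -0.    -1.   ]] 17.0 [ 0.4394962  -0.60158283  0.77844604]
```

Case fit: centre (541,184), yaw 15.5°, button at (460.5,161.3). I'll approach with shut fingers, tilted 30° so the gripper body stays clear of the rising lid.

Request:
drive_tool(commands="0.133 0.325 -0.024 0.0105 -0.0316 -0.0062 0;0.133 0.325 -0.024 0.0105 -0.0316 -0.0062 0;0.133 0.325 -0.024 0.0105 -0.0316 -0.0062 0;0.133 0.325 -0.024 0.0105 -0.0316 -0.0062 0;0.133 0.325 -0.024 0.0105 -0.0316 -0.0062 0;0.133 0.325 -0.024 0.0105 -0.0316 -0.0062 0;0.133 0.325 -0.024 0.0105 -0.0316 -0.0062 0;0.133 0.325 -0.024 0.0105 -0.0316 -0.0062 0;0.133 0.325 -0.024 0.0105 -0.0316 -0.0062 0;0.133 0.325 -0.024 0.0105 -0.0316 -0.0062 0;0.133 0.325 -0.024 0.0105 -0.0316 -0.0062 0;0.133 0.325 -0.024 0.0105 -0.0316 -0.0062 0;0.133 0.325 -0.024 0.0105 -0.0316 -0.0062 0;0.133 0.325 -0.024 0.0105 -0.0316 -0.0062 0;0.133 0.325 -0.024 0.0105 -0.0316 -0.0062 0;0.133 0.325 -0.024 0.0105 -0.0316 -0.0062 0;0.133 0.325 -0.024 0.0105 -0.0316 -0.0062 0;0.133 0.325 -0.024 0.0105 -0.0316 -0.0062 0;0.133 0.325 -0.024 0.0105 -0.0316 -0.0062 0;0.133 0.325 -0.024 0.0105 -0.0316 -0.0062 0")

```text
time_s: 2.27
eef_pos: [456.1, 162.6, 200.5]
ee_rot: [-0.035, 0.957, 0.13, 0.257]
force: [1.7, -0.9, 0.3]
grip_width: 0.002
grip_force: 0.0
```

Request:
drive_tool(commands="0 0 -0.25 0 0 0 0;0 0 -0.25 0 0 0 0;0 0 -0.25 0 0 0 0;0 0 -0.15 0 0 0 0;0 0 0 0 0 0 0;0 0 0 0 0 0 0")

```text
time_s: 2.77
eef_pos: [455.7, 160.5, 110.3]
ee_rot: [-0.035, 0.957, 0.13, 0.256]
force: [0.6, 0.1, 0.2]
grip_width: -0.003
grip_force: 0.0
```

Run:
```python
from h import *
s=sense(); Rm=R.from_quat(s['ee_rot'],scalar_first=True).as_matrix()
print(s['eef_pos'],tips_ahead,'tip',np.array(s['eef_pos'])+tips_ahead*Rm[:,2],s['force'],s['grip_width']); print(Rm.round(3))
p=shot('wrist'); cv2.imwrite('pics/w1.png',p['pixels'])
p=shot('side'); cv2.imwrite('pics/s1.png',p['pixels'])
```

```text
[455.74333065 160.49591956 110.28198626] 17.0 tip [463.90832134 162.76929272  95.54547712] [0.61293923 0.13066079 0.24531884] -0.002786164315903514
[[ 0.836  0.267  0.48 ]
 [ 0.231 -0.964  0.134]
 [ 0.499 -0.001 -0.867]]
```

View pics/w1.png

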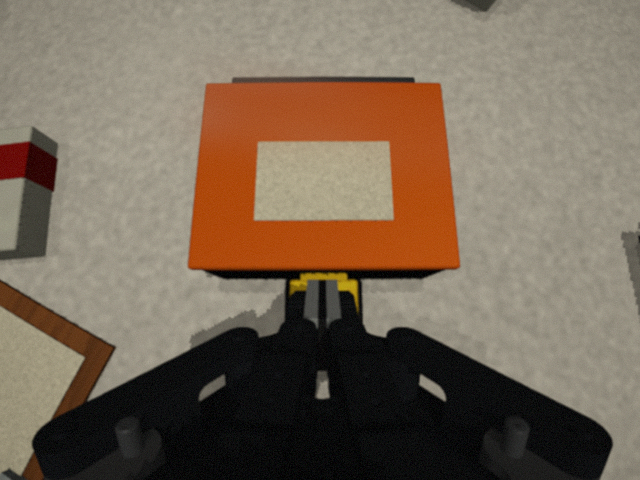

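View pics/s1.png

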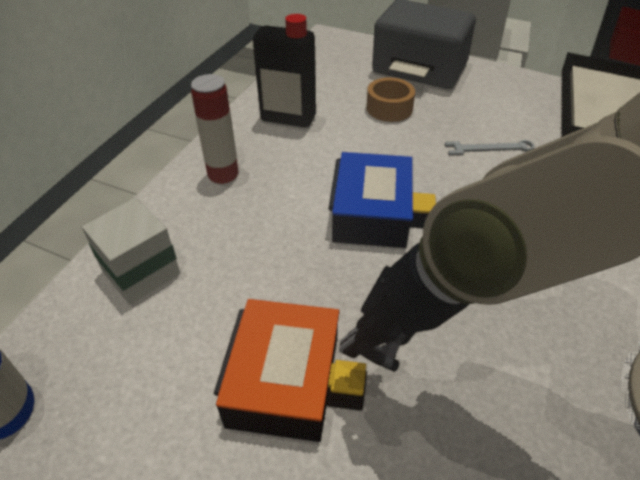

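Wrist view: the lid (columns 190–458) is centred on the fingers at column 322, which are over the button at (325,280). The side view agrees, so I'll go down and press.

Request:
drive_tool(commands="0 0 -0.2 0 0 0 0;0 0 -0.2 0 0 0 0;0 0 -0.1 0 0 0 0;0 0 0 0 0 0 0;0 0 -0.04 0 0 0 0;0 0 -0.04 0 0 0 0;0 0 0 0 0 0 0;0 0 0 0 0 0 0")

```text
time_s: 3.53
eef_pos: [456.5, 160.6, 53.7]
ee_rot: [-0.035, 0.957, 0.13, 0.257]
force: [-0.6, 0.5, -0.7]
grip_width: 0.002
grip_force: 0.0
```

Request:
drive_tool(commands="0 0 -0.03 0 0 0 0;0 0 -0.03 0 0 0 0;0 0 -0.02 0 0 0 0;0 0 0 0 0 0 0;0 0 0 0 0 0 0;0 0 0 0 0 0 0")

```text
time_s: 4.03
eef_pos: [456.2, 160.6, 45.1]
ee_rot: [-0.035, 0.957, 0.13, 0.257]
force: [-0.5, 0.5, 0.9]
grip_width: 0.002
grip_force: 0.3
```

Run:
```python
from h import *
p=shot('side'); cv2.imwrite('pics/s2.png',p['pixels'])
```

```text
(no output)
```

View pics/s2.png

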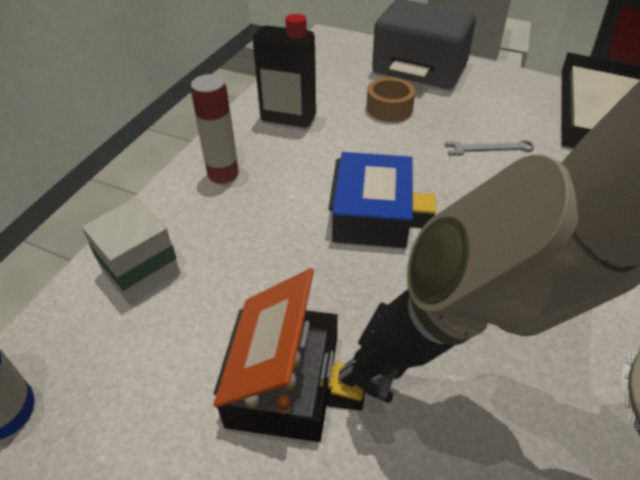

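Side view: the orange lid is standing open (front edge from (312,270) to (217,403)), with the finger on the button at (345,378) and blue still shut. I'll withdraw along the tool axis, wait, then go vertical above the push point.

Request:
drive_tool(commands="-0.154 -0.043 0.277 0 0 0 0;-0.154 -0.043 0.277 0 0 0 0;-0.154 -0.043 0.277 0 0 0 0;0 0 0 0 0 0 0;0 0 0 0 0 0 0;0 0 0 0 0 0 0;0 0 0 0 0 0 0;0 0 0 0 0 0 0;0 0 0 0 0 0 0")

```text
time_s: 4.83
eef_pos: [425.4, 153.9, 101.6]
ee_rot: [-0.04, 0.956, 0.131, 0.258]
force: [-0.9, -0.3, -0.2]
grip_width: -0.003
grip_force: 0.0
```

Request:
drive_tool(commands="0 0 0.25 -0.018 0.064 0 0;0 0 0.25 -0.018 0.064 0 0;0 0 0.25 -0.018 0.064 0 0;0 0 0.25 -0.018 0.064 0 0;0.209 0.0575 0 -0.018 0.064 0 0;0.209 0.0575 0 -0.018 0.064 0 0;0.209 0.0575 0 -0.018 0.064 0 0;0.209 0.0575 0 -0.018 0.064 0 0;0.209 0.0575 0 -0.018 0.064 0 0;0.209 0.0575 0 -0.018 0.064 0 0;0 0 0 0 0 0 0;0 0 0 0 0 0 0")

```text
time_s: 5.83
eef_pos: [551.9, 190.6, 192.2]
ee_rot: [-0.009, 0.991, 0.136, 0.011]
force: [0.3, -0.4, 0.1]
grip_width: -0.003
grip_force: 0.0
```

Run:
```python
from h import *
s=sense(); Rm=R.from_quat(s['ee_rot'],scalar_first=True).as_matrix()
print('tip',np.array(s['eef_pos'])+17*Rm[:,2],s['force']); print(Rm.round(3))
a=shot('side')['pixels'];cv2.imwrite('pics/c.png',a)
```

```text
tip [552.20450095 190.99045275 175.25041556] [ 0.33325041 -0.35306986  0.06887018]
[[ 0.963  0.27   0.019]
 [ 0.27  -0.963  0.022]
 [ 0.024 -0.016 -1.   ]]
```

View pics/c.png

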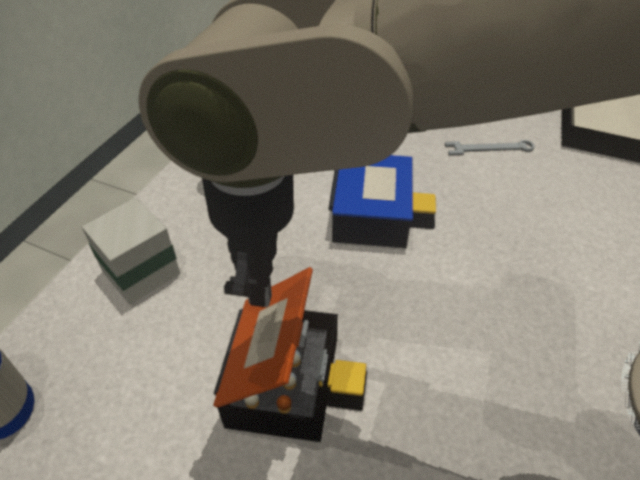

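Side view: the lid is open and clear of the hand, and the tip is about 18 mm too far toward the hinge. I'll correct that, then push down.

Request:
drive_tool(commands="-0.165 -0.085 0 0 0 0 0;0 0 0 0 0 0 0;0 0 -0.15 0 0 0 0;0 0 -0.1 0 0 0 0;0 0 -0.1 0 0 0 0;0 0 -0.1 0 0 0 0;0 0 -0.1 0 0 0 0;0 0 -0.1 0 0 0 0;0 0 -0.1 0 0 0 0;0 0 -0.1 0 0 0 0;0 0 -0.1 0 0 0 0;0 0 0 0 0 0 0;0 0 0 0 0 0 0")

```text
time_s: 6.97
eef_pos: [534.8, 181.9, 98.5]
ee_rot: [-0.009, 0.991, 0.136, 0.012]
force: [-1.9, 0.5, 2.1]
grip_width: -0.001
grip_force: 0.7
```

Request:
drive_tool(commands="0 0 -0.04 0 0 0 0;0 0 -0.04 0 0 0 0;0 0 -0.03 0 0 0 0;0 0 -0.02 0 0 0 0;0 0 0 0 0 0 0;0 0 0 0 0 0 0;0 0 0 0 0 0 0")

```text
time_s: 7.55
eef_pos: [535.0, 181.9, 86.1]
ee_rot: [-0.009, 0.991, 0.136, 0.012]
force: [0.5, -0.5, -0.7]
grip_width: -0.001
grip_force: 0.0
```

Request:
drive_tool(commands="0 0 -0.02 0 0 0 0;0 0 -0.01 0 0 0 0;0 0 0 0 0 0 0;0 0 0 0 0 0 0")

```text
time_s: 7.88
eef_pos: [535.2, 181.9, 84.2]
ee_rot: [-0.009, 0.991, 0.136, 0.013]
force: [-3.6, -1.1, 11.9]
grip_width: -0.003
grip_force: 5.9
```

Request:
drive_tool(commands="0 0 0.2 0 0 0 0;0 0 0.4 0 0 0 0;0 0 0.4 0 0 0 0;0 0 0.2 0 0 0 0;0 0 0 0 0 0 0;0 0 0 0 0 0 0;0 0 0 0 0 0 0;0 0 0 0 0 0 0;0 0 0 0 0 0 0")

```text
time_s: 8.63
eef_pos: [534.5, 181.8, 201.7]
ee_rot: [-0.009, 0.991, 0.136, 0.011]
force: [0.1, -0.1, -0.3]
grip_width: -0.0
grip_force: 0.0
```

Run:
```python
from h import *
cv2.imwrite('pics/d.png',shot('side')['pixels'])
```

```text
(no output)
```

View pics/d.png

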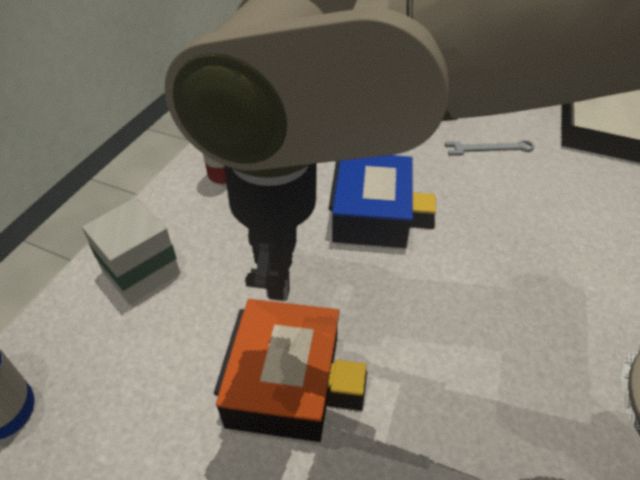

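Side view: the orange lid is shut (its front edge back at (340,309)–(321,420)), the hand is clear above it, and blue is shut.

```bash
python3 -c "from rig import *; print(finish_job())"
```

```text
the job is handed in; nothing more can be done
None
```

The orange lid popped fully open when I pressed the button, stood open with the hand away, and stayed shut after I pushed it down. The blue case stayed shut, and the job was handed in at about 9 s of the 38 s allowed, though the hand-in returned no verdict.

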